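# Bring the dropper bottle behind the reading lens and hold the carousel

### The arm

A 6-joint arm with a two-finger parallel gripper is mounted at the origin on a cart in front of the work surface, level with it; the furniture and walls round the work are solid. World frame = base frame: x ahead of the robot, y to its left, z up, the work surface at z = 0. Lengths are in mm, angles in degrees, forces in N, time in s.
With the tool pointing down it reaches from about 350 to 775 mm from the base axis. Payload 7.3 kg.
Tool frame: the origin (TCP) lies between the finger pads, 19 mm behind the fingertips; this is the grasp point; z points along the fingers, y is the line along which they close (so a half turn about z gives the same grasp; the last joint's range is limited). The gripper opens to 92 mm and grips with 3 to 60 N. Pads are 19 mm wide; open, the fingers measure 130 mm over their backs; the gripper's body (75 mm by 190 mm) begins 47 mm behind the grasp point.
Start: joints at [-74.886, 19.595, 87.324, -0, 73.075, -8.365], TCP at [209.197, -481.539, 245.541] pointing down, gripper open.
Joint ranges: [-145.02, 145.02], [-44.19, 115.74], [2.07, 154.8], [-57.11, 237.11], [16.16, 152.29], [-177.93, 177.93]. Speed limits (degrees/s): [147.25, 147.25, 180, 180, 180, 180].

### API

Orientations are given as [roll, pitch, yaw] about the fixed x, y, z axes, in that order (R = Rz(yaw) Ry(pitch) Rx(roll)).
In Python, from cell import * gives the robot as it stands.
- The arm moves only by the tool drive_tool, never from a script. Its argument "plan" is a list of rows, each a list of 7 numbers: the turn, a rotation vector about the tool's x, y, z as a fraction of full scale, then the shift along the tool's x, y, z as a fraction of full scale, then the closure, from -1 (fully open) to 1 (shut). In form: [[wx, wy, wz, x, y, z, fingers], ...]. A call has 1 to 5 rows; each row is the pose to reach, as a shift and turn from the pose commanded when the call began, along the tool's axes at that moment, turning the shorter way round; what a row does not reach only later rows make up. Full scale, the value 1, is 0.3 m for a shift and 180 degrees for a turn. A row lasts 1/12 s, in which the tool goes at most 41.7 mm and 7.16 degrees, less where a joint would pass 70% of its speed; a pose out of reach is approached as far as the arm can. A call with a number of a shift or a turn outside -1 to 1 is refused whole. A call with a gripper value outside its range is refused whole. The fingers move at their own pace and stop on an object; "newtons" is the grip in N (left out, the last holds). Time passes only in rows, so rows that repeat a pose let the fingers close. It gives the time, the measured TCP pose, the force, the opening and the grip force at its end, in the units of the state.
- observe(): the state, without advancing time (a new reading comes with each control period).
- read_camera(name): name is "scene" or "top" or "wrist"; returns a dict with "frame" (384x512x3 uint8, red, green, blue), "camera_matrix" (3x3 intrinsics, pixels), "R" (3x3) and "t" (3): a world point X has camera coordinates R X + t; the wrist camera has in their place "T_tool_cam" (4x4, takes a point from camera to tool coordinates, whose origin is the TCP and whose axes are the flange's). Camera axes: x right, y down, z forward; pixel columns grow to the right and rows downward; lengths in mm; the calibration is good to about 2 mm. A picture is of the moment at which its call begins: read the wrist's pose just before it. There is no depth.
- hand_in(): hands the job in; it is judged then, once.
The state is a dict: "clock": time; "qpos": joint angles; "qd": joint speeds; "tau": joint torques, N m; "position": TCP position; "tool_rot": TCP orientation; "ft_force": force on the tool from outside, world axes, zero at the start; "moment": the same for the moment, N m; "gripper_width": opening from 0.0 (shut) to 1.0 (fully open); "gripper_force": force on a finger pad.
Only numpy, scipy, OpenCV 4.12 (cv2) and the standard library are available. Lean on these libraries where they do the work, as an engineer would, in place of code of your own. Each camera call takes 0.05 s, during which the arm holds its last target. There are 200 camera calls.

### The job

First set the reading lens on the spice carousel by its red tab: tilt it upright and swivel it square to the turntable, so that it looks straight at the knob post in the middle. Then, by its black knob, turn the turntable until the brown dropper bottle on it stands at the front (the lens side), in line with the white mark on the foot and right behind the lens, and finish while still gripping the knob, holding the turntable still there. Do not touch or topple any jar on the turntable, and do not shift the mug or the tin.

Things in the scene. Friction and masses are not known exactly. Their poses are not given: they have to be found in the camera images.
- carousel: fixed dark steel foot of the spice carousel: disc 200 mm across, 12 mm thick, with a tongue 60 mm wide reaching to 160 mm from the centre on the front side, which bears a white mark and the lens. Origin: on the worktop under the turntable's axis. Its -x axis points to the front (along the tongue, obliquely to the near right as the robot sees it), z up
- turntable: light wooden disc, 188 mm across, that turns freely in both directions about the vertical axis through the carousel's centre (light friction, about 0.06 N m, no stops within a full turn; it stays where it is left). Its top, on which the jars stand loose, is 28 mm above the worktop; they ride with it. In its middle a thin post, 13 mm thick, carries the black knob. Origin: on the worktop on the axis
- knob (a point): point on the axis of the black round fluted knob, 172 mm above the worktop; the knob is 41 mm across, from 150 to 189 mm above the worktop, and turns with the turntable. The jars end at most 133 mm above the worktop
- lens_swivel (a joint): swivel of the reading lens about a vertical pin on the tongue, 135 mm in front of the carousel's centre; rad, 0 = lens square to the front, facing the knob post; positive = counterclockwise seen from above; range -0.4 to 1.3; friction about 0.1 N m keeps it where it is left
- lens_tilt (a joint): tilt of the lens about a horizontal axis at its foot; rad, 0 = upright, positive = its top leans away from the knob post when the swivel is 0 (along the front direction turned by the swivel); range -0.3 to 0.7; friction about 0.09 N m keeps it where it is left
- lens_hinge (a point): point where the lens's tilt axis crosses the vertical swivel axis, 52 mm above the worktop; it does not move with the joints
- lens_tab (a point): centre of the red thumb tab on top of the round lens, 103 mm from lens_hinge, moves with both joints. The tab is a plate 12 mm thick (across the plane of the lens), 30 mm wide and 32 mm high, its end 119 mm from lens_hinge; the lens below it is 82 mm across and 8 mm thick in a black rim. Its frame: z points from the hinge to the tab's end, x across the lens's plane, y along the tilt axis
- dropper: brown glass dropper bottle with orange and white label and black rubber teat, 33 mm across, 102 mm tall, loose on the turntable, its axis about 66 mm from the turntable's axis; origin at the centre of its underside
- spice_a: round spice jar with blue label and dark lid, 41 mm across, 105 mm tall, loose on the turntable; origin at the centre of its underside
- spice_c: round spice jar with red and white label and dark lid, 41 mm across, 105 mm tall, loose on the turntable; origin at the centre of its underside
- spice_b: round spice jar with blue label and dark lid like spice_a, 41 mm across, 105 mm tall, loose on the turntable; origin at the centre of its underside
- mug: green and white mug with a handle, 93 mm tall, 92 mm across, loose, standing to the right; bystander; origin at the centre of its underside
- tin: teal food tin, 75 mm across, 58 mm tall, loose, standing to the left; bystander; origin at the centre of its underside

How it is judged (in metres and radians):
On the way, in this order (a step that is already met when the one before it is completed fails the run):
1. the lens is set upright and square to the front (value of joint lens_swivel between -0.15 and 0.15 rad and value of joint lens_tilt between -0.15 and 0.15 rad), for 0.2 s.
2. the dropper bottle stands still at the front, behind the lens, with the knob gripped (y of dropper in the frame of carousel between -0.014 and 0.014 m and x of dropper in the frame of carousel below -0.03 m and angular speed of turntable below 0.1 rad/s and contact force between the fingers and turntable above 2 N and distance between the grasp point and knob below 0.04 m), for 0.3 s.
At the end, for the whole second after the job is handed in: lens swivel and tilt both within 0.15 rad of 0; the dropper bottle upright, within 14 mm of the front line through the carousel's centre and the white mark, on the front side; the turntable at rest (under 0.1 rad/s); the fingers on the knob with at least 2 N, TCP within 40 mm of the knob's centre (all of step 1 and all of step 2 and angle between dropper's own z axis and vertical below 0.2 rad); the arm keeps its last pose, push and grip.
It fails at once if a jar on the turntable is tipped over (angle between any of dropper, spice_a, spice_c, spice_b's own z axis and vertical above 0.4 rad).
It fails at once if the robot touches a jar (contact force between any of the fingers, the arm and dropper above 1 N or contact force between any of the fingers, the arm and spice_a above 1 N or contact force between any of the fingers, the arm and spice_c above 1 N or contact force between any of the fingers, the arm and spice_b above 1 N).
It fails at once if the mug or the tin is shifted by more than 20 mm (distance of any of mug, tin from where it was at the start of the episode above 0.02 m).
It also fails if it takes over 51 s, if anything falls off the work surface, if the arm or the gripper's body presses on something with over 40 N, if the wrist force passes 120 N, or if a joint passes its speed limit or range.

## Working session

There is one attempt and no reset: what is moved stays moved. The work goes in short steps, Python scripts to look and compute and a tool call to move; the robot and the scene stay as the last step left them, time stands still between calls to the robot, and variables do not carry over. Pictures are saved under pics/ and viewed, at most 10 in all, crops included, and the job is handed in when it is done.

Besides the shell and the picture viewer there is one more tool, called after "Call:" by a JSON object that holds its "api" and its "payload". drive_tool: Moves the arm, as the interface text tells. Shift numbers are shares of 0.3 m and turn numbers shares of 180 degrees, none past 1 either way. Its arguments: {"type":"object","properties":{"plan":{"type":"array","items":{"type":"array","items":{"type":"number","minimum":-1,"maximum":1}}},"newtons":{"type":"number"}},"required":["plan"]}

```bash
mkdir -p pics
python3 - <<'E'
from cell import *
import cv2,numpy as np
print(observe())
a=[]
for n in("scene","top"):
    c=read_camera(n);cv2.imwrite(f"pics/{n}0.png",c["frame"][:,:,::-1]);np.savez(f"{n}0.npz",**c);print(n,c["camera_matrix"].tolist(),np.round(c["R"],3).tolist(),np.round(c["t"]).tolist(), (-c["R"].T@c["t"]).round())
E
ls
```

```text
{'clock': 0.0, 'qpos': array([-7.48834241e+01,  1.96365402e+01,  8.73769334e+01, -8.71735989e-04,
        7.30762117e+01, -8.36463543e+00]), 'qd': array([ 0.04360559, -0.03292946, -0.05822603,  0.02080145,  0.0975761 ,
        0.09549303]), 'tau': array([ 2.21046874e-03, -4.31241095e+01, -2.44217509e+01,  7.19470507e-02,
        5.59643924e-02, -1.47106834e-04]), 'position': array([ 209.10484566, -481.14027153,  244.84582446]), 'tool_rot': array([-1.79911147e+02, -1.22220153e-02,  2.34814562e+01]), 'ft_force': array([ 0.14793725, -0.03090292,  0.56215774]), 'moment': array([-0.04531988,  0.014606  ,  0.02080927]), 'gripper_force': 0.0, 'gripper_width': 1.0025801503888139}
scene [[369.8864481926633, 0.0, 249.73281561278958], [0.0, 369.8864481926633, 188.38466317557953], [0.0, 0.0, 1.0]] [[0.995, -0.104, 0.005], [-0.052, -0.536, -0.843], [0.091, 0.838, -0.539]] [-555.0, 169.0, 985.0] [ 472. -793.  676.]
top [[349.2825723764888, 0.0, 254.27230145852468], [0.0, 349.2825723764888, 193.62059634232028], [0.0, 0.0, 1.0]] [[0.019, -1.0, 0.002], [-0.989, -0.019, -0.144], [0.144, 0.0, -0.99]] [72.0, 579.0, 1061.0] [ 418.   83. 1134.]
pics
scene0.npz
top0.npz
```

View pics/scene0.png

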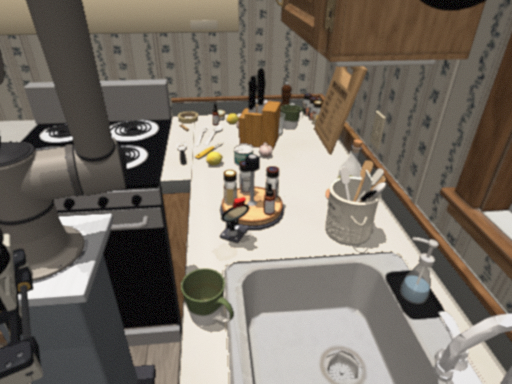

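View pics/top0.png

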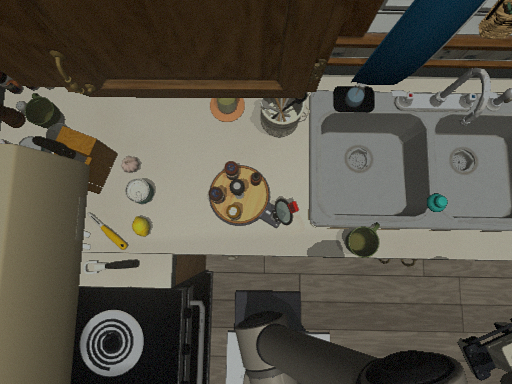

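The scene view shows the carousel near pixel (255,205) with the lens leaning in front; the top view shows the turntable centred near (240,192), the lens and red tab at (290,208), the mug at (360,240) and the tin at about (140,190). I'll zoom in on both.

```bash
cat > h.py <<'E'
import numpy as np,cv2
def load(n): return dict(np.load(n))
def ray(c,u,v):
    d=c["R"].T@np.linalg.solve(c["camera_matrix"],[u,v,1.]);return -c["R"].T@c["t"],d
def onz(c,u,v,z):
    o,d=ray(c,u,v);return o+d*(z-o[2])/d[2]
def tri(rs):
    A=0;b=0
    for o,d in rs:
        d=d/np.linalg.norm(d);P=np.eye(3)-np.outer(d,d);A=A+P;b=b+P@o
    X=np.linalg.solve(A,b);return X,[np.linalg.norm(np.cross(X-o,d/np.linalg.norm(d))) for o,d in rs]
def proj(c,X):
    p=c["camera_matrix"]@(c["R"]@X+c["t"]);return p[:2]/p[2]
E
python3 - <<'E'
from h import *
t=load("top0.npz");s=load("scene0.npz")
a=cv2.resize(t["frame"][150:240,195:315],None,fx=5,fy=5,interpolation=cv2.INTER_CUBIC)[:,:400*2]
b=cv2.resize(s["frame"][145:250,210:300],None,fx=4,fy=4,interpolation=cv2.INTER_CUBIC)
im=np.zeros((600,800,3),np.uint8);im[:450,:440]=a[:,:440] if 0 else im[:450,:440]
A=cv2.resize(a,(440,330));im[:330,:440]=A;im[:420,440:]=b
cv2.imwrite("pics/z.png",im[:420,:,::-1])
for n,c in(("top",t),("scene",s)):
    h=cv2.cvtColor(c["frame"],cv2.COLOR_RGB2HSV)
    m=(((h[...,0]<6)|(h[...,0]>174))&(h[...,1]>170)&(h[...,2]>90)).astype(np.uint8)
    k,_,st,ce=cv2.connectedComponentsWithStats(m)
    print(n,[(st[i].tolist(),ce[i].round(1).tolist()) for i in range(1,k) if st[i,4]>5])
    m=((h[...,0]>8)&(h[...,0]<22)&(h[...,1]>90)&(h[...,2]>140)).astype(np.uint8)
    k,_,st,ce=cv2.connectedComponentsWithStats(m)
    print(n,[(st[i].tolist(),ce[i].round(1).tolist()) for i in range(1,k) if st[i,4]>150])
print(onz(t,240,194,28))
E
```

```text
top [([292, 202, 6, 10, 34], [294.7, 206.0]), ([288, 204, 5, 9, 10], [289.7, 208.4])]
top [([210, 98, 35, 24, 364], [226.9, 111.2]), ([238, 168, 17, 43, 193], [246.0, 186.4]), ([215, 173, 20, 45, 296], [225.1, 196.4])]
scene [([234, 198, 11, 9, 51], [238.4, 200.7])]
scene [([338, 67, 13, 23, 189], [343.9, 77.5]), ([354, 161, 19, 40, 173], [363.8, 174.5]), ([392, 182, 74, 89, 416], [432.2, 230.0]), ([240, 187, 34, 34, 485], [256.8, 207.1]), ([443, 188, 69, 68, 589], [482.4, 223.2]), ([471, 277, 29, 32, 179], [483.5, 291.8])]
[577.11821904 128.84871732  28.        ]
```

View pics/z.png

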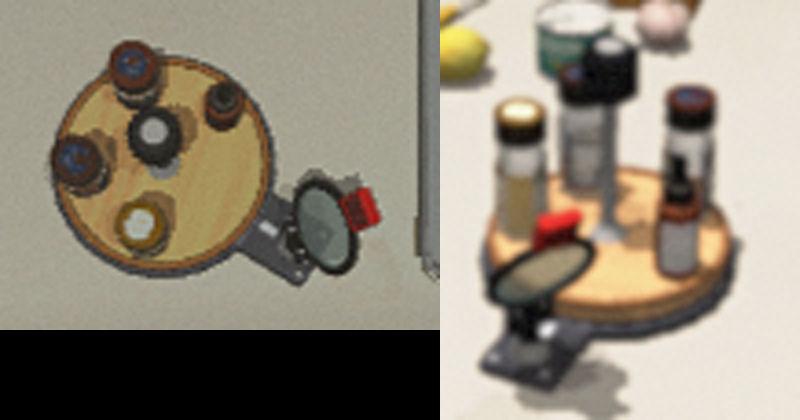

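Crop: turntable disc centre about (239,194) in the top image, knob (237,187), dropper teat at upper right (256,177), white mark (268,212), red tab (293,207). In the scene image the knob is at (252.5,162.5), the teat at (269.5,186) and the tab at (239.5,202).

Run:
```python
from h import *
t=load("top0.npz");s=load("scene0.npz");f=3.667
T=lambda u,v:(195+u/f,150+v/f)
S=lambda u,v:(210+(u-440)/4,145+v/4)
k=onz(t,*T(155,131),189);print("knobtop",k)
print("knob tri",tri([ray(t,*T(155,135)),ray(s,*S(610,70))]))
d=onz(t,*T(162,160),28);print("disc",d)
d1=[onz(t,*T(u,v),28) for u,v in((54,160),(270,160),(160,56),(160,262))];print(np.round(d1))
m=onz(t,*T(268,229),12);print("mark",m)
c=k[:2];print("ang front",np.degrees(np.arctan2(*(m[:2]-c)[::-1])),np.linalg.norm(m[:2]-c))
e=onz(t,*T(297,278),12);print("tongue end",e,np.linalg.norm(e[:2]-c),np.degrees(np.arctan2(*(e[:2]-c)[::-1])))
for z in(128,130):
  p=onz(t,*T(224,96),z);print("dropper",p,np.linalg.norm(p[:2]-c),np.degrees(np.arctan2(*(p[:2]-c)[::-1])))
for n,u,v in(("a",134,62),("b",77,160),("c",140,222)):
  p=onz(t,*T(u,v),133);print(n,p,np.linalg.norm(p[:2]-c),np.degrees(np.arctan2(*(p[:2]-c)[::-1])))
print("tab",tri([ray(t,*T(362,210)),ray(s,*S(560,230))]))
print("mug",onz(t,360,241,93))
```

```text
knobtop [576.78136173 130.2123867  189.        ]
knob tri (array([578.20272284, 131.10795601, 169.08630471]), [np.float64(1.1610864720384773), np.float64(1.161086472038575)])
disc [578.25508481 131.5067698   28.        ]
[[576. 226.  28.]
 [580.  37.  28.]
 [671. 136.  28.]
 [489. 131.  28.]]
mark [521.15522227  37.62948325  12.        ]
ang front -120.99850801227787 108.00861725675455
tongue end [478.73860893  11.74133267  12.        ] 153.77832103102276 -129.61004026970485
dropper [616.41823182  78.87794863 128.        ] 64.8560406079059 -52.3271854234867
dropper [616.0244616   78.88599571 130.        ] 64.60974616770692 -52.5992174266168
a [641.66025256 151.21621334 133.        ] 68.19407018752362 17.938789288524315
b [561.78687281 193.95009101 133.        ] 65.47770345021169 103.23828997076895
c [513.65829476 142.89718467 133.        ] 64.38498026074521 168.6375497072173
tab (array([527.62166691, -29.79887698, 144.53652903]), [np.float64(2.4130522692550276), np.float64(2.413052269255007)])
mug [ 434.35846583 -231.73508882   93.        ]
```

Call:
{"api": "drive_tool", "payload": {"plan": [[0,0,0,0.55,-0.343,-0.06,-1],[0,0,0,0.55,-0.343,-0.06,-1],[0,0,0,0.55,-0.343,-0.06,-1],[0,0,0,0.55,-0.343,-0.06,-1],[0,0,0,0.55,-0.343,-0.06,-1]]}}

```text
clock: 0.52
position: [320.6, -318.5, 263.6]
tool_rot: [-179.9, -0.0, 23.5]
ft_force: [0.8, 0.2, 0.2]
gripper_width: 0.999
gripper_force: 0.0
```

Call:
{"api": "drive_tool", "payload": {"plan": [[0,0,0,0.55,-0.343,-0.06,-1],[0,0,0,0.55,-0.343,-0.06,-1],[0,0,0,0.55,-0.343,-0.06,-1],[0,0,0,0.55,-0.343,-0.06,-1],[0,0,0,0.55,-0.343,-0.06,-1]]}}

```text
clock: 0.93
position: [431.0, -158.3, 281.7]
tool_rot: [-180.0, -0.0, 23.6]
ft_force: [0.7, -1.1, 0.4]
gripper_width: 0.998
gripper_force: 0.0
```

Call:
{"api": "drive_tool", "payload": {"plan": [[0,0,0,0.4,-0.24,-0.06,-0.3],[0,0,0,0.4,-0.24,-0.06,-0.3],[0,0,0,0.4,-0.24,-0.06,-0.3],[0,0,0,0.4,-0.24,-0.06,-0.3],[0,0,0,0.4,-0.24,-0.06,-0.3]]}}

```text
clock: 1.35
position: [512.8, -44.3, 299.4]
tool_rot: [-180.0, -0.0, 23.7]
ft_force: [-0.7, -0.0, -1.1]
gripper_width: 0.688
gripper_force: 0.0
```

Run:
```python
from cell import *
from h import *
o=observe();c=read_camera("wrist");np.savez("w1.npz",pos=o["position"],rot=o["tool_rot"],**c)
print(o["clock"],o["position"],o["tool_rot"],c["T_tool_cam"].round(3).tolist())
cv2.imwrite("pics/w1.png",c["frame"][:,:,::-1])
```

```text
1.35 [512.81751012 -44.32120071 299.36664189] [-1.79970884e+02 -4.82953598e-02  2.37410674e+01] [[-0.0, -0.968, -0.252, 66.354], [1.0, -0.0, 0.0, -0.781], [-0.0, -0.252, 0.968, -139.89], [0.0, 0.0, 0.0, 1.0]]
```

View pics/w1.png

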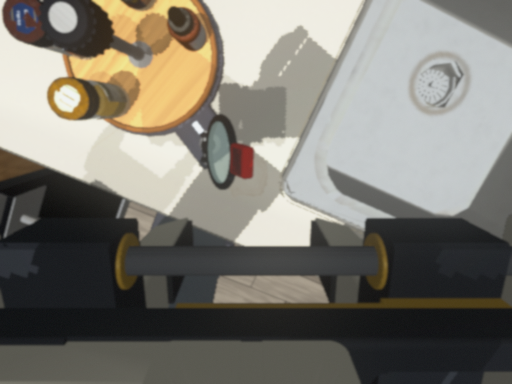

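Wrist view: red tab centre (242,160), white mark (199,127), post foot about (143,58), tongue running down-right from (200,120) under the lens, lens rim from (215,117) to (222,187).

```bash
cat >> h.py <<'E'
from scipy.spatial.transform import Rotation as Ro
def wcam(c):
    M=np.eye(4);M[:3,:3]=Ro.from_euler("xyz",c["rot"],degrees=True).as_matrix();M[:3,3]=c["pos"]
    C=np.linalg.inv(M@c["T_tool_cam"]);return dict(frame=c["frame"],camera_matrix=c["camera_matrix"],R=C[:3,:3],t=C[:3,3])
E
python3 - <<'E'
from h import *
w=wcam(load("w1.npz"));t=load("top0.npz");s=load("scene0.npz")
ang=lambda v:np.degrees(np.arctan2(v[1],v[0])).round(1)
f=w["frame"];h=cv2.cvtColor(f,cv2.COLOR_RGB2HSV)
m=(((h[...,0]<6)|(h[...,0]>174))&(h[...,1]>150)&(h[...,2]>70)).astype(np.uint8);m[220:]=0;m[:130]=0
x,y,ww,hh=cv2.boundingRect(m);ys,xs=np.nonzero(m);print("tab",x,y,ww,hh,xs.mean(),ys.mean())
u,v=xs.mean(),ys.mean()
T,r=tri([ray(w,u,v),ray(t,293.3,207.3),ray(s,240,202.5)]);print("tab",T,r)
C=np.array([578.2,131.3]);
m=((h[...,2]>200)&(h[...,1]<60)).astype(np.uint8);k,_,st,ce=cv2.connectedComponentsWithStats(m)
for i in range(1,k):
  if st[i,4]<200 and abs(ce[i]-[199,127]).max()<10:
    p=onz(w,*ce[i],12);print("mark",ce[i],st[i],p,ang(p[:2]-C),np.linalg.norm(p[:2]-C))
p=onz(w,143,58,28);print("postfoot",p)
# disc edge: wood fit
W=((h[...,0]>8)&(h[...,0]<24)&(h[...,1]>80)&(h[...,2]>110)).astype(np.uint8)
z=np.zeros((384,512,3),np.uint8)
q=cv2.resize(f[90:210,150:300],(750,600),interpolation=cv2.INTER_CUBIC);cv2.imwrite("pics/w1z.png",q[:,:,::-1])
E
```

```text
tab 232 145 20 32 245.26764705882354 160.32647058823528
tab [527.35222808 -29.92425525 144.63317595] [np.float64(1.365650678079525), np.float64(2.6276481046707483), np.float64(2.670609773207165)]
mark [197.29850746 127.01492537] [193 122  10  11  67] [521.51323991  39.02329037  12.        ] -121.6 108.29764498443797
postfoot [574.00172254 127.70361475  28.        ]
```

View pics/w1z.png

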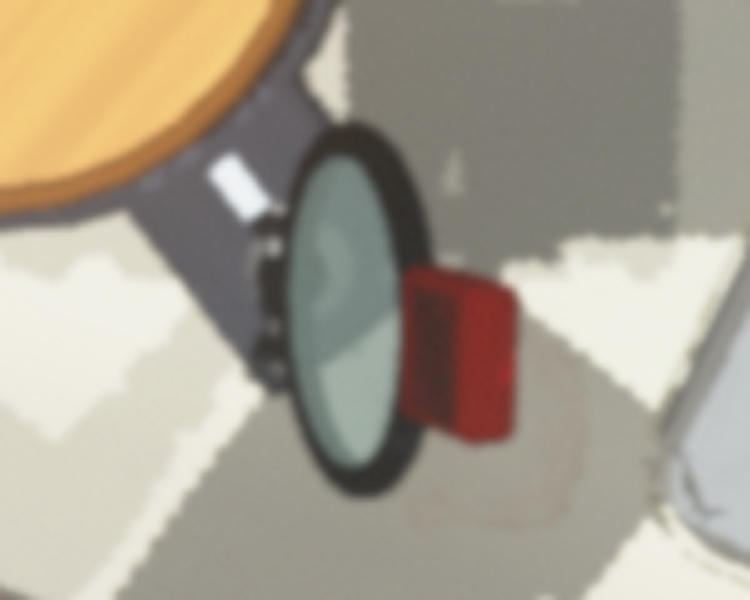

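Zoom: tongue's left edge runs from (125,205) to (245,375), the mark's long axis from (225,160) to (258,215), right edge from (305,75) to (332,120); tab's end face at (490,355).

Run:
```python
from h import *
w=wcam(load("w1.npz"));ang=lambda v:np.degrees(np.arctan2(v[1],v[0])).round(1)
P=lambda u,v,z:onz(w,150+u/5,90+v/5,z)
a,b=P(130,212,12),P(240,372,12);print("left",ang((b-a)))
c,d=P(305,75,12),P(332,122,12);print("right",ang(d-c));n=(b-a)[:2]/np.linalg.norm((b-a)[:2]);cr=lambda q:n[0]*q[1]-n[1]*q[0]
C=np.array([578.2,131.3]);print("edge offsets from C",[cr(q[:2]-C).round(1) for q in(a,b,c,d)])
print("mark dir",ang(P(252,215,12)-P(222,160,12)))
for F in(-121,-123,-125):
  H=np.array([*(C+135*np.array([np.cos(np.radians(F)),np.sin(np.radians(F))])),52])
  v=np.array([527.4,-29.9,144.6])-H;print(F,H.round(1),np.linalg.norm(v).round(1),"sw",ang(v)-F,"tilt",np.degrees(np.arctan2(np.hypot(*v[:2]),v[2])).round(1))
# lens rim major axis: tilt axis at rim mid height ~ 52+68*cos(tilt)
for z in(98,108):
  e=P(350,125,z)-P(365,495,z);print(z,"rim axis",ang(e),np.linalg.norm(e),"=>dir",ang(e)-90)
# tab end face edges at 119mm from the hinge
for z in(150,158):
  q=[P(*p,z) for p in((420,270),(515,292),(510,437),(475,440),(405,418),(455,430),(460,278))];print(z,np.round(q,0).tolist(),"y-edge",ang(q[1]-q[2])-90,ang(q[6]-q[5])-90)
```

```text
left -123.8
right -126.9
edge offsets from C [np.float64(-24.0), np.float64(-24.0), np.float64(35.7), np.float64(35.0)]
mark dir -129.2
-121 [508.7  15.6  52. ] 104.9 sw 53.400000000000006 tilt 28.0
-123 [504.7  18.1  52. ] 106.7 sw 58.3 tilt 29.8
-125 [500.8  20.7  52. ] 108.8 sw 62.8 tilt 31.7
98 rim axis 24.7 80.91480908541833 =>dir -65.3
108 rim axis 24.7 78.54411424598156 =>dir -65.3
150 [[537.0, -15.0, 150.0], [541.0, -33.0, 150.0], [515.0, -43.0, 150.0], [512.0, -37.0, 150.0], [511.0, -24.0, 150.0], [512.0, -33.0, 150.0], [539.0, -23.0, 150.0]] y-edge -68.2 -68.6
158 [[538.0, -16.0, 158.0], [542.0, -33.0, 158.0], [517.0, -43.0, 158.0], [514.0, -37.0, 158.0], [513.0, -24.0, 158.0], [514.0, -33.0, 158.0], [540.0, -23.0, 158.0]] y-edge -68.2 -68.6
```

```bash
cat >> h.py <<'E'
def row(pos,rot,tp,TR):
    """target (tp, matrix TR) as row shares relative to current pose"""
    R=Ro.from_euler("xyz",rot,degrees=True).as_matrix()
    return np.r_[Ro.from_matrix(R.T@TR).as_rotvec()/np.pi,R.T@(np.asarray(tp)-pos)/300].round(3)
def lensR(dirdeg,tilt):
    a,b=np.radians([dirdeg,tilt]);d=np.array([np.cos(a),np.sin(a),0]);k=np.array([0,0,1.])
    z=-(np.sin(b)*d+np.cos(b)*k);y=np.cos(b)*d-np.sin(b)*k;return np.c_[np.cross(y,z),y,z]
E
python3 - <<'E'
from h import *
from cell import *
o=observe();p,r=o["position"],o["tool_rot"]
TR=lensR(-67,28);G=np.array([528,-31,147.5])
print(p,r,row(p,r,G-60*TR[:,2],TR).tolist())
E
```

```text
[511.68009426 -46.00577651 299.00464492] [-1.79983224e+02  4.31594115e-02  2.36720923e+01] [0.155, 0.001, 0.004, 0.069, 0.07, 0.328]
```

Call:
{"api": "drive_tool", "payload": {"plan": [[0.155,0,0.004,0.069,0.07,0.328,-0.3],[0.155,0,0.004,0.069,0.07,0.328,-0.3],[0.155,0,0.004,0.069,0.07,0.328,-0.3],[0.155,0,0.004,0.069,0.07,0.328,-0.3],[0.155,0,0.004,0.069,0.07,0.328,-0.3]]}}

```text
clock: 1.82
position: [537.4, -62.1, 197.0]
tool_rot: [-151.6, 0.5, 22.5]
ft_force: [-1.2, -0.4, -1.2]
gripper_width: 0.651
gripper_force: 0.0
```

Run:
```python
from cell import *
from h import *
o=observe();c=read_camera("wrist");d=dict(pos=o["position"],rot=o["tool_rot"],**c);np.savez("w2.npz",**d)
w=wcam(d);TR=lensR(-67,28);G=np.array([528,-31,147.5])
print(o["clock"],o["position"],o["tool_rot"])
H=np.array([508,16,52.])
for q in(103,119):print(q,proj(w,H-q*TR[:,2]),proj(w,o["position"]+(60-107+q)*-0*TR[:,2]))
h=cv2.cvtColor(c["frame"],cv2.COLOR_RGB2HSV)
m=(((h[...,0]<6)|(h[...,0]>174))&(h[...,1]>150)&(h[...,2]>70)).astype(np.uint8)
k,_,st,ce=cv2.connectedComponentsWithStats(m);print([(st[i],ce[i]) for i in range(1,k) if st[i,4]>60])
cv2.imwrite("pics/w2.png",c["frame"][:,:,::-1])
```

```text
1.8167 [537.42085585 -62.09341278 197.04555377] [-151.58045189    0.49208818   22.45674833]
103 [244.98520745 203.25206581] [253.09864085 249.49146152]
119 [244.32629142 210.82439641] [253.09864085 249.49146152]
[(array([232, 180,  19,  53, 872], dtype=int32), array([241.18807339, 206.36123853]))]
```

View pics/w2.png

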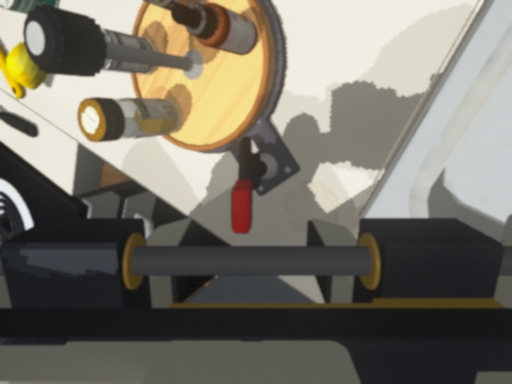

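The wrist view now shows the lens edge-on, the tab at (241,206) upright in the picture and between the fingers (centre 253), so the tilt and swivel estimates are right; shift about -4 mm in tool y.

Call:
{"api": "drive_tool", "payload": {"plan": [[0,0,0,0,-0.013,0.1,-0.3],[0,0,0,0,-0.013,0.197,-0.3],[0,0,0,0,-0.013,0.197,-0.3],[0,0,0,0,-0.013,0.197,1],[0,0,0,0,-0.013,0.197,1]], "newtons": 12}}

```text
clock: 2.28
position: [527.3, -30.3, 152.9]
tool_rot: [-152.3, 0.0, 22.8]
ft_force: [0.2, 0.3, 0.2]
gripper_width: 0.549
gripper_force: 0.0
```

Call:
{"api": "drive_tool", "payload": {"plan": [[0,0,0,0,0,0,1],[0,0,0,0,0,0,1],[0,0,0,0,0,0,1],[0,0,0,0,0,0,1],[0,0,0,0,0,0,1]]}}

```text
clock: 2.7
position: [526.6, -30.1, 150.9]
tool_rot: [-152.1, 0.2, 22.8]
ft_force: [-0.7, 0.4, -0.1]
gripper_width: 0.195
gripper_force: 0.0
```

Run:
```python
from cell import *
from h import *
o=observe();p=o["position"];print(o["clock"],p,o["tool_rot"],o["gripper_width"],o["gripper_force"],o["ft_force"])
R=Ro.from_euler("xyz",o["tool_rot"],degrees=True).as_matrix();print("hinge by 107 mm",p+107*R[:,2])
```

```text
2.7 [526.58982943 -30.08467377 150.93027355] [-152.13288527    0.15334074   22.77511192] 0.19482364916003103 0.0 [-0.72558212  0.39621964 -0.12838549]
hinge by 107 mm [506.99515691  15.93199481  56.33896834]
```

Call:
{"api": "drive_tool", "payload": {"plan": [[0,0,0,0,0,0,1],[0,0,0,0,0,0,1],[0,0,0,0,0,0,1],[0,0,0,0,0,0,1]]}}

```text
clock: 3.03
position: [526.7, -30.3, 150.7]
tool_rot: [-152.2, 0.2, 22.8]
ft_force: [1.1, -2.9, 0.0]
gripper_width: 0.131
gripper_force: 12.0
```

Run:
```python
from cell import *
from h import *
o=observe();p,r=o["position"],o["tool_rot"];print(o["clock"],p,r,o["gripper_width"],o["gripper_force"],o["ft_force"])
R=Ro.from_euler("xyz",r,degrees=True).as_matrix();H=p+(p[2]-52)/-R[2,2]*R[:,2];L=np.linalg.norm(H-p);print("H",H,L)
C=np.array([578.2,131.3]);v=H[:2]-C;print("front",np.degrees(np.arctan2(v[1],v[0])),np.linalg.norm(v))
y=R[:,1];t=np.degrees(np.arcsin(-y[2]));dd=np.degrees(np.arctan2(y[1],y[0]));print("tilt,dir",t,dd)
for k in(.75,.5,.25,0):
    TR=lensR(dd,t*k);print("tilt",k,row(p,r,H-L*TR[:,2],TR).tolist())
```

```text
3.0333 [526.68624686 -30.31086541 150.6843192 ] [-152.16792139    0.15677794   22.76913355] 0.131415928046284 11.997157484292984 [ 1.09462982 -2.89044331  0.04632456]
H [506.27312437  17.62564191  52.        ] 111.5939028761917
front -122.3233761390985 134.51890247934352
tilt,dir 27.831965370601004 -67.31363812903909
tilt 0.75 [-0.039, 0.001, 0.0, -0.001, -0.045, 0.003]
tilt 0.5 [-0.077, 0.001, 0.0, -0.001, -0.089, 0.011]
tilt 0.25 [-0.116, 0.001, 0.0, -0.001, -0.133, 0.024]
tilt 0 [-0.155, 0.001, 0.0, -0.001, -0.174, 0.043]
```

Call:
{"api": "drive_tool", "payload": {"plan": [[-0.039,0,0,0,-0.045,0.003,1],[-0.077,0,0,0,-0.089,0.011,1],[-0.116,0,0,0,-0.133,0.024,1],[-0.155,0,0,0,-0.174,0.043,1],[-0.155,0,0,0,-0.174,0.043,1]]}}

```text
clock: 3.45
position: [504.0, 22.6, 163.4]
tool_rot: [179.8, 0.2, 23.1]
ft_force: [3.9, -0.6, -9.6]
gripper_width: 0.151
gripper_force: 11.8
```

Call:
{"api": "drive_tool", "payload": {"plan": [[0,0,0.03,0,0,0,1],[0,0,0.065,0,0,0,1],[0,0,0.1,0,0,0,1],[0,0,0.135,0,0,0,1],[0,0,0.17,0,0,0,1]]}}

```text
clock: 3.87
position: [507.0, 17.6, 163.8]
tool_rot: [-180.0, 0.2, -8.1]
ft_force: [2.5, -0.8, -1.9]
gripper_width: 0.136
gripper_force: 11.9
```

Call:
{"api": "drive_tool", "payload": {"plan": [[0,0,0.035,0,0,0,1],[0,0,0.07,0,0,0,1],[0,0,0.105,0,0,0,1],[0,0,0.136,0,0,0,1],[0,0,0.136,0,0,0,1]]}}

```text
clock: 4.28
position: [507.2, 17.5, 163.9]
tool_rot: [180.0, 0.2, -32.5]
ft_force: [2.1, -1.4, -1.4]
gripper_width: 0.133
gripper_force: 12.0
```

Run:
```python
from cell import *
from h import *
o=observe();p,r=o["position"],o["tool_rot"];print(o["clock"],p,r,o["qpos"],o["gripper_width"],o["gripper_force"],o["ft_force"],o["moment"])
R=Ro.from_euler("xyz",r,degrees=True).as_matrix();y=R[:,1];print("tilt,dir",np.degrees(np.arcsin(-y[2])),np.degrees(np.arctan2(y[1],y[0])))
print(p+R[:,2]*111.6)
c=read_camera("wrist");d=dict(pos=p,rot=r,**c);np.savez("w3.npz",**d)
t=read_camera("top");s=read_camera("scene");np.savez("s3.npz",**s);np.savez("t3.npz",**t)
a=cv2.resize(c["frame"][:240],(512,240));b=cv2.resize(s["frame"][140:250,205:305],(280,308))
im=np.zeros((310,800,3),np.uint8);im[:240,:512]=a;im[:308,520:]=b;cv2.imwrite("pics/w3.png",im[:,:,::-1])
```

```text
4.2833 [507.19312231  17.45873956 163.85712721] [ 1.79960907e+02  1.53036909e-01 -3.25306896e+01] [-6.70574647e+00  2.26233904e+01  9.68052848e+01  3.60857597e-02
  6.07261126e+01  1.15807203e+02] 0.13316691387041213 11.99157401919365 [ 2.06945215 -1.44131039 -1.42298626] [-0.03325727 -0.46974364  0.01789534]
tilt,dir -0.03909311489456662 -122.53058518725778
[506.90086027  17.55483564  52.25755127]
```

View pics/w3.png

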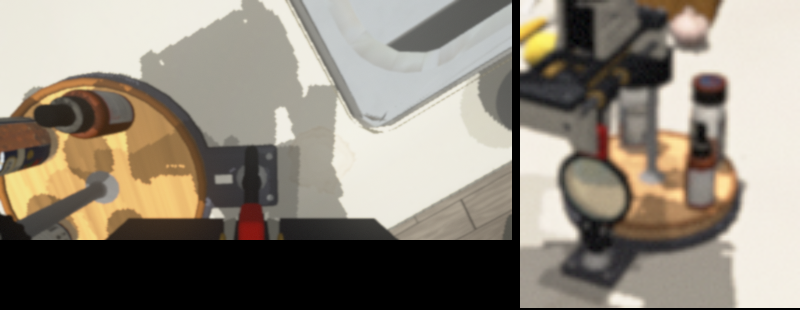

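Lens sits square: the tongue's edges lie level in the wrist picture (rows 147 and 207), with the lens edge-on at (250,175) and the mark at (222,179). In the scene crop the lens is upright. Releasing and lifting.

Call:
{"api": "drive_tool", "payload": {"plan": [[0,0,0,0,0,0,0.35],[0,0,0,0,0,0,0.35],[0,0,0,0,0,0,0.35],[0,0,0,0,0,0,0.35],[0,0,0,0,0,0,0.35]]}}

```text
clock: 4.85
position: [506.0, 18.4, 163.7]
tool_rot: [179.8, 0.1, -32.3]
ft_force: [-1.1, -0.2, 0.3]
gripper_width: 0.326
gripper_force: 0.0
```

Call:
{"api": "drive_tool", "payload": {"plan": [[0,0,0,0,0,-0.05,0.35],[0,0,0,0,0,-0.15,0.35],[0,0,0,0,0,-0.28,0.35],[0,0,0,0,0,-0.4,0.35],[0,0,0,0,0,-0.4,0.35]]}}

```text
clock: 5.27
position: [509.3, 18.3, 291.0]
tool_rot: [-179.8, -0.6, -32.3]
ft_force: [0.5, -0.1, 0.3]
gripper_width: 0.327
gripper_force: 0.0
```

Call:
{"api": "drive_tool", "payload": {"plan": [[0,0,-0.035,0,0,0,-1],[0,0,-0.075,0,0,0,-1],[0,0,-0.11,0,0,0,-1],[0,0,-0.15,0,0,0,-1],[0,0,-0.19,0,0,0,-1]]}}

```text
clock: 5.68
position: [506.4, 18.6, 283.5]
tool_rot: [179.9, 0.2, 2.2]
ft_force: [0.1, -0.1, -0.9]
gripper_width: 0.636
gripper_force: 0.0
```

Call:
{"api": "drive_tool", "payload": {"plan": [[0,0,-0.035,0,0,0,-1],[0,0,-0.075,0,0,0,-1],[0,0,-0.11,0,0,0,-1],[0,0,-0.157,0,0,0,-1],[0,0,-0.157,0,0,0,-1]]}}

```text
clock: 6.1
position: [506.4, 18.6, 283.5]
tool_rot: [-180.0, 0.2, 30.4]
ft_force: [-0.8, 1.0, 0.4]
gripper_width: 0.977
gripper_force: 0.0
```

Run:
```python
from cell import *
from h import *
o=observe();p,r=o["position"],o["tool_rot"];print(o["clock"],p,r,o["qpos"].round(),o["gripper_width"])
TR=Ro.from_euler("xyz",[180,0,30],degrees=True).as_matrix()
print("above",row(p,r,[578.7,131.3,275],TR).tolist(),"down",103/300)
c=read_camera("wrist");np.savez("w4.npz",pos=p,rot=r,**c)
a=c["frame"][:240];t=read_camera("top");np.savez("t4.npz",**t)
b=cv2.resize(t["frame"][150:240,195:315],None,fx=4,fy=4,interpolation=cv2.INTER_CUBIC)
im=np.zeros((600,512,3),np.uint8);im[:240]=a;im[240:,:480]=b;cv2.imwrite("pics/w4.png",im[:,:,::-1])
```

```text
6.1 [506.36780712  18.55289567 283.47703814] [-179.96266999    0.19165868   30.39600571] [-7. 16. 86. -0. 78. 53.] 0.9767670692250633
above [-0.0, 0.001, 0.002, 0.398, -0.202, 0.027] down 0.3433333333333333
```

View pics/w4.png

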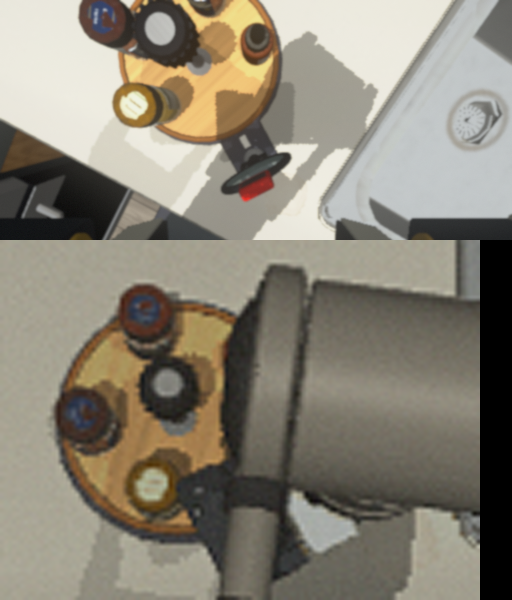

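Wrist picture: knob cap at (161,28), dropper teat at (256,38), red tab below the lens at (256,188), lens perpendicular to the tongue; in the top view the arm hides the lens.

Run:
```python
from h import *
w=wcam(load("w4.npz"));A=lambda v:np.degrees(np.arctan2(v[1],v[0])).round(1)
k=onz(w,161,28,189);print("knob",k)
h=cv2.cvtColor(w["frame"],cv2.COLOR_RGB2HSV);m=(((h[...,0]<6)|(h[...,0]>174))&(h[...,1]>150)&(h[...,2]>70)).astype(np.uint8);m[:150]=0
ys,xs=np.nonzero(m);print("tab",xs.mean(),ys.mean(),onz(w,xs.mean(),ys.mean(),155), "pred",proj(w,np.array([506.5,17.5,155])))
for C in(k[:2],np.array([578.7,131.3])):
  d=onz(w,257,36,130);print("dropper",d,np.linalg.norm(d[:2]-C),A(d[:2]-C))
```

```text
knob [577.14041454 132.08893502 189.        ]
tab 255.8661971830986 187.8943661971831 [505.82878075  14.4420151  155.        ] pred [253.2665062  185.55795665]
dropper [616.47884872  78.36301031 130.        ] 66.58819256343928 -53.8
dropper [616.47884872  78.36301031 130.        ] 65.03511580567738 -54.5
```

Call:
{"api": "drive_tool", "payload": {"plan": [[0,0,0,0.398,-0.202,0.027,-1],[0,0,0,0.398,-0.202,0.027,-1],[0,0,0,0.398,-0.202,0.027,-1],[0,0,0,0.398,-0.202,0.027,-1],[0,0,0,0.398,-0.202,0.027,-1]]}}

```text
clock: 6.62
position: [580.1, 133.1, 274.0]
tool_rot: [-179.9, 0.2, 30.1]
ft_force: [-0.5, 0.0, 0.0]
gripper_width: 1.0
gripper_force: 0.0
```

Call:
{"api": "drive_tool", "payload": {"plan": [[0,0,0,-0.006,0.003,0.1,-1],[0,0,0,-0.006,0.003,0.2,-1],[0,0,0,-0.006,0.003,0.34,-1],[0,0,0,-0.006,0.003,0.34,-1],[0,0,0,-0.006,0.003,0.34,1]], "newtons": 20}}

```text
clock: 7.03
position: [576.7, 127.8, 172.3]
tool_rot: [-179.9, 0.4, 30.0]
ft_force: [0.2, 0.9, 0.8]
gripper_width: 0.963
gripper_force: 0.0
```

Call:
{"api": "drive_tool", "payload": {"plan": [[0,0,0,0,0,0,1],[0,0,0,0,0,0,1],[0,0,0,0,0,0,1],[0,0,0,0,0,0,1],[0,0,0,0,0,0,1]]}}

```text
clock: 7.45
position: [578.5, 128.9, 174.5]
tool_rot: [180.0, 0.1, 30.1]
ft_force: [-0.8, -0.1, 0.1]
gripper_width: 0.618
gripper_force: 0.0
```

Call:
{"api": "drive_tool", "payload": {"plan": [[0,0,0,0,0,0,1],[0,0,0,0,0,0,1],[0,0,0,0,0,0,1],[0,0,0,0,0,0,1],[0,0,0,0,0,0,1]]}}

```text
clock: 7.87
position: [576.7, 131.5, 173.6]
tool_rot: [-179.7, 0.2, 30.1]
ft_force: [-5.4, 8.5, 4.1]
gripper_width: 0.425
gripper_force: 20.0
```

Call:
{"api": "drive_tool", "payload": {"plan": [[0,0,0.005,0,0,0,1],[0,0,0.015,0,0,0,1],[0,0,0.028,0,0,0,1],[0,0,0.042,0,0,0,1],[0,0,0.056,0,0,0,1]]}}

```text
clock: 8.28
position: [576.6, 131.7, 173.6]
tool_rot: [-179.7, 0.2, 19.9]
ft_force: [-5.8, 9.4, 4.3]
gripper_width: 0.43
gripper_force: 20.0
```

Call:
{"api": "drive_tool", "payload": {"plan": [[0,0,0.015,0,0,0,1],[0,0,0.03,0,0,0,1],[0,0,0.045,0,0,0,1],[0,0,0.06,0,0,0,1],[0,0,0.075,0,0,0,1]]}}

```text
clock: 8.7
position: [576.6, 132.0, 173.6]
tool_rot: [-179.8, 0.3, 6.4]
ft_force: [-6.1, 9.6, 3.5]
gripper_width: 0.427
gripper_force: 20.0
```

Call:
{"api": "drive_tool", "payload": {"plan": [[0,0,0.015,0,0,0,1],[0,0,0.03,0,0,0,1],[0,0,0.045,0,0,0,1],[0,0,0.06,0,0,0,1],[0,0,0.075,0,0,0,1]]}}

```text
clock: 9.12
position: [576.6, 132.2, 173.6]
tool_rot: [-179.8, 0.3, -7.1]
ft_force: [-5.2, 12.2, 3.8]
gripper_width: 0.427
gripper_force: 20.0
```

Call:
{"api": "drive_tool", "payload": {"plan": [[0,0,0.015,0,0,0,1],[0,0,0.03,0,0,0,1],[0,0,0.045,0,0,0,1],[0,0,0.06,0,0,0,1],[0,0,0.075,0,0,0,1]]}}

```text
clock: 9.53
position: [576.7, 132.5, 173.6]
tool_rot: [-179.9, 0.4, -20.6]
ft_force: [-5.9, 13.2, 4.1]
gripper_width: 0.429
gripper_force: 20.0
```

Call:
{"api": "drive_tool", "payload": {"plan": [[0,0,0.015,0,0,0,1],[0,0,0.03,0,0,0,1],[0,0,0.045,0,0,0,1],[0,0,0.06,0,0,0,1],[0,0,0.07,0,0,0,1]]}}

```text
clock: 9.95
position: [576.8, 132.7, 173.6]
tool_rot: [-179.9, 0.4, -33.2]
ft_force: [-5.2, 13.6, 2.3]
gripper_width: 0.424
gripper_force: 20.0
```

Call:
{"api": "drive_tool", "payload": {"plan": [[0,0,0.012,0,0,0,1],[0,0,0.022,0,0,0,1],[0,0,0.029,0,0,0,1],[0,0,0.031,0,0,0,1],[0,0,0.031,0,0,0,1]]}}

```text
clock: 10.37
position: [576.9, 132.8, 173.6]
tool_rot: [-179.9, 0.4, -38.6]
ft_force: [-5.0, 13.9, 4.3]
gripper_width: 0.425
gripper_force: 20.0
```

Run:
```python
from cell import *
from h import *
o=observe();p,r=o["position"],o["tool_rot"];print(o["clock"],p,r,o["qpos"].round(),o["gripper_width"],o["gripper_force"],o["ft_force"],o["moment"])
im=np.zeros((600,800,3),np.uint8)
c=read_camera("wrist");np.savez("w5.npz",pos=p,rot=r,**c);im[:240,:512]=c["frame"][:240]
t=read_camera("top");np.savez("t5.npz",**t);b=cv2.resize(t["frame"][150:240,195:295],None,fx=4,fy=4,interpolation=cv2.INTER_CUBIC);im[240:,:400]=b
s=read_camera("scene");np.savez("s5.npz",**s);b=cv2.resize(s["frame"][160:250,210:310],None,fx=4,fy=4,interpolation=cv2.INTER_CUBIC);im[240:,400:]=b
cv2.imwrite("pics/w5.png",im[:,:,::-1])
```

```text
10.3667 [576.85697204 132.83411034 173.60764348] [-179.93569367    0.38118902  -38.63415057] [  5.  30.  82.   0.  68. 134.] 0.4253622547230227 20.016585448756814 [-5.00666838 13.9323847   4.29009907] [ 2.64827621  0.6667118  -0.00368002]
```

View pics/w5.png

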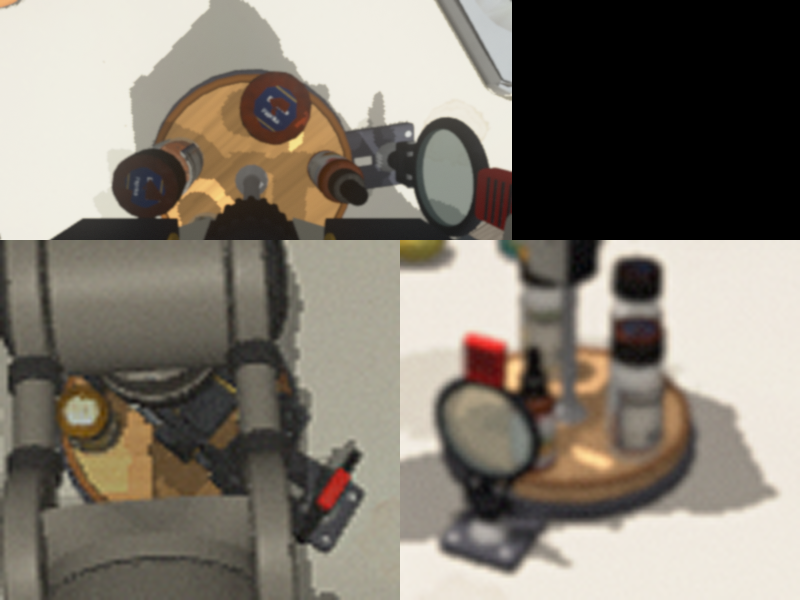

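Wrist picture: teat tip (353,187), dropper body foot about (320,160), mark (362,160), post foot (251,182), lens and tab beyond at right. In the scene crop the lens stands upright with the dropper just behind it.

Run:
```python
from h import *
w=wcam(load("w5.npz"));t=load("t5.npz");s=load("s5.npz");A=lambda v:np.degrees(np.arctan2(v[1],v[0])).round(1)
C=np.array([578,131.5]);f=np.radians(-122.3);n=np.array([np.cos(f),np.sin(f)])
def rep(k,p):
  v=p[:2]-C;print(k,p.round(1),"r",np.linalg.norm(v).round(1),"ang",A(v),"along",(v@n).round(1),"lat",(n[0]*v[1]-n[1]*v[0]).round(1))
rep("teat",onz(w,353,188,130));rep("mark",onz(w,362,160,12));rep("post",onz(w,251,182,28))
rep("teat scene",onz(s,210+132/4,160+(355-240)/4-0.5,128))
# tab via top (z 171 end) and scene
h=lambda c:cv2.cvtColor(c["frame"],cv2.COLOR_RGB2HSV)
P=[]
for c in(t,s,w):
  q=h(c);m=(((q[...,0]<6)|(q[...,0]>174))&(q[...,1]>150)&(q[...,2]>80)).astype(np.uint8)
  k,_,st,ce=cv2.connectedComponentsWithStats(m);i=1+np.argmax(st[1:,4]);print(st[i],ce[i]);P.append(ray(c,*ce[i]))
  if c is t:
    r=cv2.minAreaRect(np.argwhere(np.isin(_,[i]))[:,::-1].astype(np.float32));print(r)
    u=cv2.boxPoints(r);q=[onz(t,*a,165)[:2] for a in u];e=[A(q[j+1]-q[j]) for j in(0,1)];print("tab edges",e)
X,r=tri(P);rep("tab",X);print(r)
```

```text
teat [553.1  72.4 130. ] r 64.2 ang -112.9 along 63.3 lat 10.5
mark [522.2  38.4  12. ] r 108.6 ang -121.0 along 108.5 lat 2.5
post [575.2 133.6  28. ] r 3.6 ang 143.1 along -0.3 lat -3.5
teat scene [545.7  62.  128. ] r 76.6 ang -114.9 along 76.0 lat 9.9
[274 207   8  11  45] [277.73333333 211.91111111]
((277.88458251953125, 211.92306518554688), (4.160251617431641, 10.53930377960205), 33.6900634765625)
tab edges [np.float64(-32.9), np.float64(-122.9)]
[227 184   9  13  81] [231.19753086 189.96296296]
[482 170  30  59 322] [501.00310559 187.33850932]
tab [511.7  15.1 153.3] r 134.0 ang -119.7 along 133.8 lat 6.2
[np.float64(1.8154395293791172), np.float64(1.4136743518652715), np.float64(2.9351013891282243)]
```

Call:
{"api": "drive_tool", "payload": {"plan": [[0,0,0.01,0,0,0,1],[0,0,0.022,0,0,0,1],[0,0,0.034,0,0,0,1],[0,0,0.044,0,0,0,1],[0,0,0.05,0,0,0,1]]}}

```text
clock: 10.93
position: [577.0, 133.0, 173.6]
tool_rot: [-180.0, 0.4, -47.7]
ft_force: [-4.6, 14.2, 2.7]
gripper_width: 0.428
gripper_force: 20.0
```

Call:
{"api": "drive_tool", "payload": {"plan": [[0,0,0,0,0,0,1],[0,0,0,0,0,0,1],[0,0,0,0,0,0,1],[0,0,0,0,0,0,1],[0,0,0,0,0,0,1]]}}

```text
clock: 11.35
position: [577.0, 132.9, 173.6]
tool_rot: [-180.0, 0.4, -47.6]
ft_force: [-4.5, 14.4, 2.2]
gripper_width: 0.427
gripper_force: 20.0
```

Run:
```python
from cell import *
from h import *
o=observe();p,r=o["position"],o["tool_rot"];print(o["clock"],p,r,o["gripper_force"],o["ft_force"])
c=read_camera("wrist");np.savez("w6.npz",pos=p,rot=r,**c);s=read_camera("scene");np.savez("s6.npz",**s)
im=np.zeros((480,800,3),np.uint8);im[:,:]=cv2.resize(c["frame"][90:240,250:500],(800,480),interpolation=cv2.INTER_CUBIC)
cv2.imwrite("pics/w6.png",im[:,:,::-1])
```

```text
11.35 [577.01562831 132.92227306 173.61935757] [-179.97299641    0.38127575  -47.62052332] 20.019987132400274 [-4.52819041 14.43343978  2.18843101]
```

View pics/w6.png

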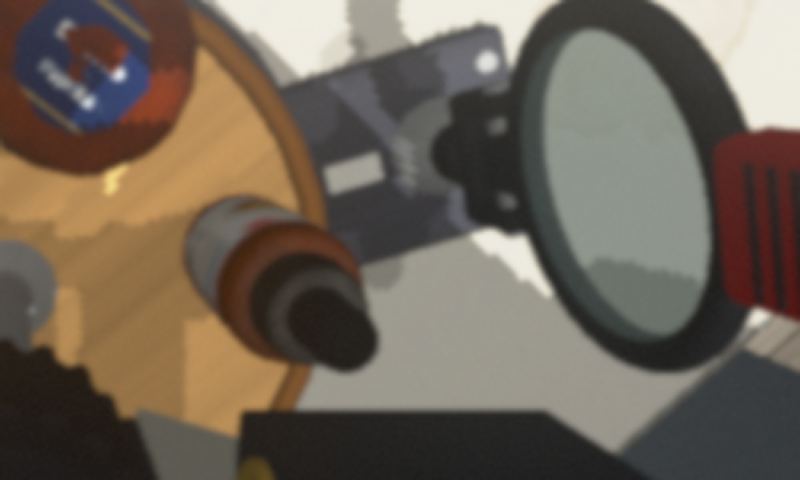

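Picture: teat tip at (340,330), mark (354,172), bottle foot about (240,240), post foot (15,290) in the crop.

Run:
```python
from h import *
w=wcam(load("w6.npz"));A=lambda v:np.degrees(np.arctan2(v[1],v[0])).round(1)
C=np.array([578,131.5]);f=np.radians(-122.2);n=np.array([np.cos(f),np.sin(f)])
def rep(k,u,v,z):
  p=onz(w,250+u/3.2,90+v/3.2,z);v=p[:2]-C;print(k,p.round(1),"r",np.linalg.norm(v).round(1),"ang",A(v),"along",(v@n).round(1),"lat",(n[0]*v[1]-n[1]*v[0]).round(1))
rep("teat",335,325,130);rep("mark",354,172,12);rep("post",15,292,28)
for X,l in(([*(C+66*n),130],"teat pred"),([*(C+66*n),28],"foot pred")):print(l,(proj(w,np.array(X))-[250,90])*3.2)
```

```text
teat [541.6  77.5 130. ] r 65.1 ang -124.0 along 65.1 lat -2.0
mark [520.7  38.2  12. ] r 109.5 ang -121.6 along 109.5 lat 1.2
post [573.3 130.9  28. ] r 4.7 ang -172.2 along 3.1 lat -3.6
teat pred [337.90070576 313.68783526]
foot pred [223.56633646 223.27627963]
```

```bash
python3 -c "
from cell import *
print(hand_in())"
```

```text
the job is handed in; nothing more can be done
None
```

The job is handed in at about 11 s on the clock, but `hand_in()` returned no verdict: by the last images and arm readings the lens is upright and within about 1° of square, the dropper bottle is 2–4 mm off the front line behind it, and the knob is held still at 20 N.

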